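# Fit a spring-loaded displacement probe into its calibration holder

### The job

Pick up the spring-loaded displacement probe by its clamp block and fit it into the calibration holder: press its plunger in against the anvil at the back of the fork until the nose at the other end clears the end cup, lower it, and let the spring push the nose fully home in the cup. Press gently (the probe must never bear on the holder with more than about 25 N), leave the things around it where they are, and let go of the probe so that it sits level, held by its own spring.

Things in the scene. Friction and masses are not known exactly. Their poses are not given: they have to be found in the camera images.
- probe: Displacement probe, 126 mm long, 0.25 kg, lying flat. Pose of its dark grey clamp block, 48 x 22 x 26 mm (x, y, z), origin at the centre of the block's underside; grip the block across its 22 mm width (own y). The probe's axis runs along own x, 13 mm above the underside: rigid nose at -x, sprung plunger at +x.
- probe_axis (a point): Centre of the clamp block, on the axis. A steel stem, 14 mm thick, 76 mm long, is clamped in the block up to 8 mm off middle either way; this offset is NOT measured and stays. Its rigid nose at -x is a bevelled pin, 10 mm thick, 14 mm long. With the stem in the middle the nose ends at x = -52 mm, the free plunger at +74 mm from here.
- probe_front (a point): Centre of the block's +x end face, on the axis, 24 mm from the block's centre; the stem and then the plunger stand out here. Plunger: rod 10 mm thick, round end, 36 mm out of the stem; it pushes in 15 mm to a hard stop. Its spring takes about 3 N to start, 10.5 N at the stop.
- holder: Calibration holder fixed to the worktop: grey base plate 156 x 64 x 10 mm with two aluminium uprights, the end cup at -x and the taller fork with anvil at +x. Origin on the worktop, own x along the axis from cup to fork, z up. The seated probe's axis is at y = 0, z = 45 mm, its plunger pointing to +x, pushed in 5 mm.
- cup_mouth (a point): Centre of the end cup's mouth, at x = -48 mm, z = 45 mm in the holder's frame, axes as the holder's. Cup: block 24 mm wide, top at z = 57 mm, from x = -61 to -48 mm, with a bevelled round bore of 12.5 mm, 7 mm deep, open to +x only, so the nose enters along the axis. Mouth to anvil 114 mm: the probe fits between only with the plunger pushed in 12 to 15 mm.
- fork_entry (a point): Entry of the fork slot on the axis, at x = 52 mm, z = 45 mm in the holder's frame, axes as the holder's. The slot is open to -x and upwards: about 20 mm wide here, narrowing to 12 mm at x = 58 mm, then straight to the anvil at x = 66 mm. Slot floor at z = 39.5 mm, top at z = 84 mm.
- cup_floor: Floor of the end cup's bore, part of the holder; origin at the centre of its face, at x = -55 mm, z = 45 mm in the holder's frame, axes as the holder's. The nose's end must press on it. Floor to anvil 121 mm.
- anvil: Flat upright steel anvil, the back of the fork slot, 34 mm wide, z = 10 to 84 mm, part of the holder; origin on its face at x = 66 mm, z = 45 mm in the holder's frame, axes as the holder's. The plunger's end must press on it.
- grease_jar: Bystander: round jar, 50 mm diameter, 57 mm high, loose; origin at the centre of its underside.
- terminal_plug_2: Bystander: small grey terminal plug, 16 x 36 x 23 mm, loose; origin at the centre of its underside.
- usb_isolator: Bystander: small white adapter, 26 x 80 x 26 mm, loose; origin at the centre of its underside.
Not all that is in view belongs to the job. Of the things like the probe, leave any that is green or orange; of the rest the larger one is meant.

How it is judged:
On the way:
1. the probe is lifted clear of the worktop (height (world z) of probe above 0.045 m), for 0.1 s.
At the end, for the whole second after the job is handed in: The nose's end presses on the cup's floor and the plunger on the anvil, each with over 2 N, by the spring alone; the block's underside is 29 to 35 mm over the worktop, within 3 mm of the holder's axis sideways; the probe is in line with the holder within 0.06 rad, at rest (contact force between probe and cup_floor above 2 N and contact force between probe and anvil above 2 N and z of probe in the frame of holder between 0.029 and 0.035 m and y of probe in the frame of holder between -0.003 and 0.003 m and angle between the x axis of probe and the x axis of holder, either way round below 0.06 rad and linear speed of probe below 0.01 m/s); the robot touches nothing.
It fails at once if the probe bears on the holder with more than 25 N (contact force between probe and holder above 25 N).
It fails at once if the grease jar is pushed more than 15 mm (distance of grease_jar from where it was at the start of the episode above 0.015 m).
It fails at once if the terminal plug 2 is pushed more than 15 mm (distance of terminal_plug_2 from where it was at the start of the episode above 0.015 m).
It fails at once if the usb isolator is pushed more than 15 mm (distance of usb_isolator from where it was at the start of the episode above 0.015 m).
It also fails if it takes over 48 s, if anything falls off the work surface, if the arm or the gripper's body presses on something with over 40 N, if the wrist force passes 120 N, or if a joint passes its speed limit or range.

### The arm

A 7-joint arm with a two-finger parallel gripper is mounted at the origin on a cart in front of the work surface, level with it; the furniture and walls round the work are solid. World frame = base frame: x ahead of the robot, y to its left, z up, the work surface at z = 0. Lengths are in m, angles in rad, forces in N, time in s.
With the tool pointing down it reaches from about 0.425 to 0.875 m from the base axis. Payload 9.9 kg.
Tool frame: the origin (TCP) lies midway between the tips of the shut fingers; the grasp point (between the pads) lies 19 mm behind it; z points along the fingers, y is the line along which they close (so a half turn about z gives the same grasp; the last joint's range is limited). The gripper opens to 85 mm and grips with 20 to 120 N. Pads are 22 mm wide; open, the fingers measure 114 mm over their backs; the gripper's body (76 mm by 85 mm) begins 54 mm behind the grasp point. The pads swing forward as they close: fully open they stand 13 mm farther back than shut.
Start: joints at [-1.365, 0.576, 0.025, 1.437, -0.015, 1.129, -0.057], TCP at [0.193, 0.647, 0.199] pointing down, gripper open.
Joint ranges: [-2.76, 2.76], [-0.34, 2.15], [-1.52, 1.57], [0.19, 2.46], [-1.09, 4.23], [0.17, 1.99], [-2.82, 2.82]. Speed limits (rad/s): [2.22, 2.22, 3.01, 3.01, 3.14, 3.14, 3.14].

### API

Orientations are given as [roll, pitch, yaw] about the fixed x, y, z axes, in that order (R = Rz(yaw) Ry(pitch) Rx(roll)).
In Python, from workcell import r gives the robot as it stands.
- The arm moves only by the tool servo_tool, never from a script. Its argument "rows" is one flat list of numbers, 4 for each row, row after row: the shift along the tool's x, y, z in cm, then the turn about the tool's z in degrees. A call has 1 to 8 rows; each row shifts and turns the commanded pose from where the row before left it, along the tool's axes as they then stand; what a row does not reach is not made up. A row lasts 1/8 s, in which the tool goes at most 62.5 mm and 10.7 degrees, less where a joint would pass 70% of its speed; a pose out of reach is approached as far as the arm can. A call is refused whole if a number of a shift passes 6.25 or a number of a turn 10.7, either way. A call with a gripper value outside its range is refused whole. "jaw" is the finger opening in cm, from 0 to 8.54, set as the call begins (left out, the last holds). The fingers move at their own pace and stop on an object; the grip force is fixed at half the most. Time passes only in rows, so rows that do not move let the fingers close. It gives the time, the measured TCP pose, the force, the opening and the grip force at its end, in the units of the state.
- r.state(): the state, without advancing time (a new reading comes with each control period).
- r.capture(name): name is "side" or "top" or "wrist"; returns a dict with "image" (400x640x3 uint8, blue, green, red), "depth" (400x640 float32, m along the optical axis (not along the pixel's ray), 0 where there is no reading), "fov_y" (degrees; the focal length in pixels is half the picture's height over the tangent of half this angle, whatever the lens; pixels are square), "cx", "cy" (the principal point, pixels), "extrinsics" (4x4, takes a point from world to camera coordinates); the wrist camera has in their place "tool_from_camera" (4x4, takes a point from camera to tool coordinates, whose origin is the TCP and whose axes are the flange's). Camera axes: x right, y down, z forward; pixel columns grow to the right and rows downward; lengths in m; the calibration is good to about 2 mm. A picture is of the moment at which its call begins: read the wrist's pose just before it.
- r.hand_in(): hands the job in; it is judged then, once.
Trained networks look in a picture, given as the dict that the camera call returned (one of the last four; its "shot" number tells which), for a name from the list of things; names that differ only in an ending like _2 or _b are one class to them, and where a whole thing is asked for, a point or a joint stands for the part that bears it (a point fixed in the world has none). Each returns a list of dicts, best first, with "p" (0 to 1); they miss things now and then, are a little off and sometimes report something else, mostly with a low value. They report only what shows in the picture. A call takes as long as a camera call. They do not tell look-alikes from the thing itself.
- r.cut_out(target, picture): "pixels" (400x640 bool, what is visible of it) and "extent" ([left, top, right, bottom] in pixels, round what is visible of it).
The state is a dict: "time_s": time; "joint_positions": joint angles; "joint_vel": joint speeds; "joint_efforts": joint torques, N m; "eef_pos": TCP position; "tcp_rot": TCP orientation; "contact_force": force on the tool from outside, world axes, zero at the start; "wrist_torque": the same for the moment, N m; "grip_width": opening from 0.0 (shut) to 1.0 (fully open); "gripper_force": force on a finger pad.
Only numpy, scipy, OpenCV 4.12 (cv2) and the standard library are available. Lean on these libraries where they do the work, as an engineer would, in place of code of your own. Each camera call takes 0.05 s, during which the arm holds its last target. There are 200 camera calls.

## Working session

There is one attempt and no reset: what is moved stays moved. The work goes in short steps, Python scripts to look and compute and a tool call to move; the robot and the scene stay as the last step left them, time stands still between calls to the robot, and variables do not carry over. Pictures are saved under pics/ and viewed, at most 10 in all, crops included, and the job is handed in when it is done.

Besides the shell and the picture viewer there is one more tool, called after "Call:" as name(argument=value, ...) on one line, values as JSON. servo_tool: Moves the arm, as the interface text tells. Its arguments: {"type":"object","properties":{"rows":{"type":"array","items":{"type":"number"}},"jaw":{"type":"number"}},"required":["rows"]}

```bash
mkdir -p pics; cat > h.py <<'E'
import numpy as np, cv2
from workcell import r
def K(p):
    f=200/np.tan(np.radians(p["fov_y"])/2); return f,p["cx"],p["cy"]
def Rm(e):
    from scipy.spatial.transform import Rotation as R
    return R.from_euler('xyz',e).as_matrix()
def cam2world(p,st=None):
    if "extrinsics" in p: return np.linalg.inv(p["extrinsics"])
    T=np.eye(4);T[:3,:3]=Rm(st["tcp_rot"]);T[:3,3]=st["eef_pos"]
    return T@p["tool_from_camera"]
def cloud(p,st=None):
    f,cx,cy=K(p);d=p["depth"];v,u=np.mgrid[:400,:640]
    P=np.stack([(u-cx)/f*d,(v-cy)/f*d,d],-1)
    T=cam2world(p,st);W=P@T[:3,:3].T+T[:3,3];W[d<=0]=np.nan
    return W
E
python3 - <<'E'
from h import *
st=r.state();print({k:np.round(v,3) for k,v in st.items()})
ims=[]
for n in ["top","side"]:
    p=r.capture(n);cv2.imwrite(f"pics/{n}0.png",p["image"]);W=cloud(p);np.save(f"{n}0.npy",W)
    for t in ["probe","holder","grease_jar","terminal_plug_2","usb_isolator"]:
        for c in r.cut_out(t,p):
            m=c["pixels"];q=W[m];print(n,t,round(c["p"],2),c["extent"],np.round(np.nanmedian(q,0),3),np.round(np.nanpercentile(q,2,axis=0),3),np.round(np.nanpercentile(q,98,axis=0),3))
E
```

```text
{'time_s': np.float64(0.0), 'joint_positions': array([-1.365,  0.576,  0.025,  1.438, -0.015,  1.129, -0.056]), 'joint_vel': array([ 0.001, -0.   , -0.   ,  0.001,  0.001,  0.   , -0.   ]), 'joint_efforts': array([-0.0000e+00, -7.6579e+01,  2.2500e+00, -2.8595e+01,  1.5000e-02,
        1.3000e-02,  0.0000e+00]), 'eef_pos': array([0.193, 0.646, 0.198]), 'tcp_rot': array([-3.14 ,  0.   ,  2.852]), 'contact_force': array([-0.625,  0.181, -0.2  ]), 'wrist_torque': array([0.016, 0.011, 0.029]), 'gripper_force': np.float64(0.0), 'grip_width': np.float64(0.997)}
top probe 0.69 [412.0, 211.3, 423.5, 245.6] [ 0.467 -0.355  0.022] [ 0.406 -0.37  -0.001] [ 0.514 -0.342  0.03 ]
top probe 0.44 [365.1, 200.5, 385.3, 228.3] [ 0.513 -0.199  0.022] [ 0.463 -0.23  -0.003] [ 0.554 -0.175  0.03 ]
top probe 0.42 [327.2, 204.2, 347.0, 220.7] [ 0.516 -0.081  0.018] [ 0.495 -0.109  0.008] [ 0.542 -0.045  0.024]
top holder 0.96 [254.4, 177.7, 280.4, 219.2] [0.569 0.159 0.01 ] [ 0.493  0.123 -0.   ] [0.641 0.202 0.084]
top grease_jar 0.59 [412.3, 174.7, 428.1, 189.9] [ 0.623 -0.366  0.055] [ 0.604 -0.393  0.0
[... 590 characters left out ...]
0.084]
side holder 0.39 [347.6, 240.6, 368.4, 279.7] [ 0.51  -0.209  0.019] [ 0.461 -0.238 -0.002] [ 0.56  -0.173  0.028]
side grease_jar 0.81 [437.1, 262.8, 463.1, 294.9] [ 0.62  -0.381  0.051] [ 0.606 -0.398 -0.001] [ 0.653 -0.351  0.059]
side grease_jar 0.5 [273.9, 153.7, 329.3, 194.9] [0.555 0.146 0.012] [0.494 0.117 0.003] [0.639 0.191 0.084]
side terminal_plug_2 0.47 [370.6, 195.4, 385.1, 201.6] [ 0.684 -0.062  0.015] [ 0.671 -0.075  0.   ] [ 0.702 -0.043  0.024]
side usb_isolator 0.68 [272.5, 150.7, 329.4, 198.9] [0.556 0.147 0.012] [0.493 0.117 0.002] [0.642 0.191 0.084]
side usb_isolator 0.56 [233.8, 138.5, 248.7, 150.5] [0.486 0.399 0.025] [ 0.476  0.364 -0.   ] [0.512 0.456 0.03 ]
```

```bash
python3 - <<'E'
import cv2,numpy as np
a=cv2.imread("pics/top0.png")[150:260,170:440];b=cv2.imread("pics/side0.png")[130:345,220:480]
a=cv2.resize(a,None,fx=2.9,fy=2.9,interpolation=cv2.INTER_CUBIC);b=cv2.resize(b,None,fx=1.25,fy=1.25,interpolation=cv2.INTER_CUBIC)
c=np.zeros((a.shape[0]+b.shape[0],800,3),np.uint8);c[:a.shape[0],:a.shape[1]]=a;c[a.shape[0]:,:b.shape[1]]=b
cv2.imwrite("pics/c0.png",c);print(c.shape)
E
```

```text
(588, 800, 3)
```

View pics/c0.png

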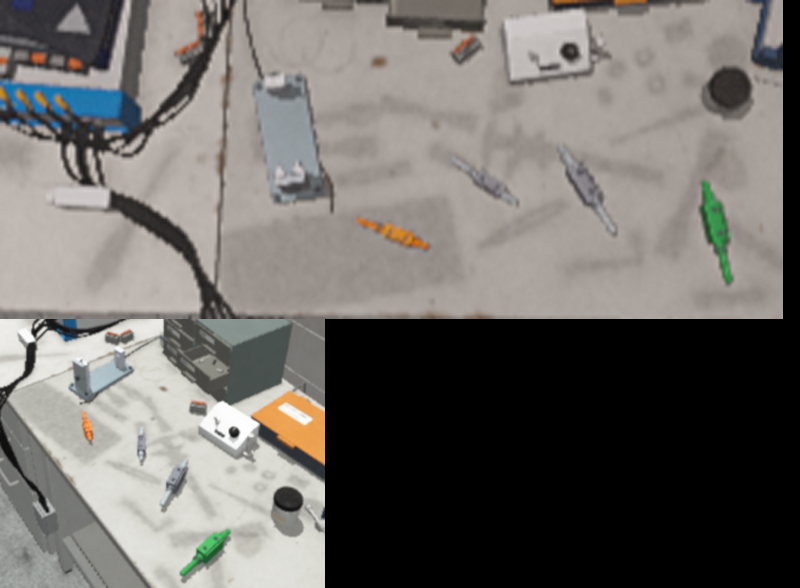

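Large grey probe is at about (585,187) in the crop, small grey look-alike at (487,182), orange (395,232) and green (716,230) are to be left. The holder is at (290,140), with its taller fork at the near (low) end.

```bash
python3 - <<'E'
from h import *
for n in ["top0","side0"]:
    W=np.load(n+".npy");X=W.reshape(-1,3)
    m=(X[:,0]>.44)&(X[:,0]<.58)&(X[:,1]>-.25)&(X[:,1]<-.165)&(X[:,2]>.006)&(X[:,2]<.05)
    q=X[m][:,:2];c=q.mean(0);u,s,v=np.linalg.svd(q-c);d=v[0]*np.sign(-v[0][0]);t=(q-c)@d
    print(n,"probe",c,d,np.degrees(np.arctan2(d[1],d[0])),t.min(),t.max(),len(q))
    b=X[m][X[m][:,2]>.021];print(" block",b.mean(0), ((b[:,:2]-c)@d).min(),((b[:,:2]-c)@d).max())
    m=(X[:,0]>.45)&(X[:,0]<.68)&(X[:,1]>.1)&(X[:,1]<.23)&(X[:,2]>.03)&(X[:,2]<.12)
    q=X[m];a=q[q[:,0]<.57];b=q[q[:,0]>.57]
    print(" fork",a.mean(0),a.max(0),"cup",b.mean(0),b.max(0)); e=a.mean(0)-b.mean(0);print(np.degrees(np.arctan2(e[1],e[0])),np.hypot(e[0],e[1]))
    m=(X[:,0]>.45)&(X[:,0]<.68)&(X[:,1]>.1)&(X[:,1]<.23)&(X[:,2]>.007)&(X[:,2]<.013)
    print(" base rect",cv2.minAreaRect((X[m][:,:2]*1000).astype(np.float32)))
p=r.capture("wrist");print(p["tool_from_camera"].round(3),p["fov_y"])
E
```

```text
top0 probe [ 0.50944774 -0.20125356] [-0.86302008 -0.50516962] -149.65738715455927 -0.059370458919990154 0.06420787297111206 175
 block [ 0.51380105 -0.1996521   0.02605373] -0.046042233792013755 0.054906757773377085
 fork [0.50546523 0.14670148 0.07132434] [0.52324074 0.1630874  0.08922866] cup [0.62518831 0.17206627 0.05173773] [0.63566657 0.18462376 0.06374364]
-168.03807325429497 0.12238051126804966
 base rect ((565.5698852539062, 162.55865478515625), (194.73036193847656, 106.62933349609375), 3.8739585876464844)
side0 probe [ 0.50932051 -0.20908277] [-0.86048787 -0.50947093] -149.37140515424645 -0.06338644631782425 0.06027765390584419 319
 block [ 0.51634122 -0.20360811  0.02564201] -0.04722922107847662 0.02008064362183179
 fork [0.50878867 0.1399832  0.06241187] [0.52781908 0.16459038 0.08796737] cup [0.6274423  0.16889135 0.04680614] [0.67915827 0.22814571 0.09484699]
-166.30751725761925 0.12212437881205726
 base rect ((578.6591796875, 159.7721710205078), (213.89315795898438, 71.27363586425781), 14.634700775146484)
[[-0.    -0.948 -0.318  0.081]
 [ 1.     0.    -0.001 -0.   ]
 [ 0.001 -0.318  0.948 -0.176]
 [ 0.     0.     0.     1.   ]] 67.15917154774185
```

```bash
cat >> h.py <<'E'
def plan(way,N,st=None):
    """way: list of [x,y,z,yawdeg] waypoints; prints N rounded rows from current pose"""
    st=st or r.state();y0=np.degrees(st["tcp_rot"][2])
    p=np.r_[st["eef_pos"],y0];w=np.vstack([p,way]);
    for i in range(1,len(w)): w[i,3]=w[i-1,3]+(w[i,3]-w[i-1,3]+180)%360-180
    s=np.r_[0,np.cumsum(np.linalg.norm(np.diff(w[:,:3],axis=0),axis=1)+1e-9)]
    out=[]
    for k in range(1,N+1):
        t=np.array([np.interp(s[-1]*k/N,s,w[:,j]) for j in range(4)])
        a=np.radians(p[3]);d=t[:3]-p[:3]
        row=[round(x,2) for x in (100*(d[0]*np.cos(a)+d[1]*np.sin(a)),100*(d[0]*np.sin(a)-d[1]*np.cos(a)),-100*d[2])]+[round(p[3]-t[3],1)]
        out+=row
        c=np.array(row)/100
        p=np.r_[p[0]+c[0]*np.cos(a)+c[1]*np.sin(a),p[1]+c[0]*np.sin(a)-c[1]*np.cos(a),p[2]-c[2],p[3]-row[3]]
    for i in range(0,len(out),32): print([float(x) for x in out[i:i+32]])
E
python3 - <<'E'
from h import *
plan([[.36,.46,.2,120],[.48,.2,.2,85],[.515,-.03,.2,55],[.515,-.201,.17,30.5]],24)
E
```

```text
[-3.35, -2.06, -0.02, 6.8, -3.57, -1.65, -0.01, 6.8, -3.73, -1.21, -0.02, 6.8, -3.86, -0.76, -0.02, 6.8, -3.92, -0.3, -0.01, 6.8, -3.93, 0.16, -0.02, 6.8, -3.89, -0.09, -0.01, 5.6, -3.92, -0.16, 0.0, 4.8]
[-3.93, 0.18, 0.0, 4.8, -3.9, 0.51, 0.0, 4.8, -3.84, 0.83, 0.0, 4.8, -3.76, 1.14, 0.0, 4.8, -3.65, 1.46, 0.0, 4.8, -3.63, 1.41, 0.0, 4.9, -3.79, 1.04, 0.0, 5.1, -3.68, 1.38, 0.0, 5.0]
[-3.55, 1.69, 0.0, 5.1, -3.39, 1.99, 0.0, 5.1, -3.19, 2.3, 0.0, 5.0, -3.11, 2.34, 0.29, 5.3, -3.08, 2.35, 0.68, 5.6, -2.83, 2.64, 0.67, 5.5, -2.57, 2.89, 0.68, 5.5, -2.28, 3.13, 0.68, 5.6]
```

Call:
servo_tool(rows=[-3.35,-2.06,0,6.8,-3.57,-1.65,0,6.8,-3.73,-1.2,0,6.8,-3.86,-0.76,0,6.8,-3.92,-0.3,0,6.8,-3.93,0.16,0,6.8,-3.9,-0.1,0,5.6,-3.92,-0.16,0,4.8], jaw=6)

```text
time_s: 1.65
eef_pos: [0.3875, 0.4011, 0.199]
tcp_rot: [3.141, -0.0, 1.955]
contact_force: [0.7, -0.3, -0.2]
grip_width: 0.699
gripper_force: 0.0
```

Call:
servo_tool(rows=[-3.93,0.18,0,4.8,-3.9,0.5,0,4.8,-3.84,0.83,0,4.8,-3.76,1.14,0,4.8,-3.65,1.46,0,4.8,-3.63,1.4,0,4.9,-3.8,1.04,0,5.1,-3.68,1.38,0,5])

```text
time_s: 2.65
eef_pos: [0.494, 0.1079, 0.1991]
tcp_rot: [3.141, -0.0, 1.275]
contact_force: [-0.3, 0.4, 0.4]
grip_width: 0.702
gripper_force: 0.0
```

Call:
servo_tool(rows=[-3.55,1.7,0,5.1,-3.4,2,0,5.1,-3.2,2.3,0,5,-3.1,2.34,0.3,5.3,-3.1,2.35,0.7,5.6,-2.8,2.64,0.7,5.5,-2.6,2.9,0.7,5.5,-2.3,3.1,0.7,5.6])

```text
time_s: 3.65
eef_pos: [0.5148, -0.2025, 0.1678]
tcp_rot: [3.141, -0.001, 0.53]
contact_force: [0.1, 1.0, 0.0]
grip_width: 0.703
gripper_force: 0.0
```

```bash
python3 - <<'E'
from h import *
r.capture("wrist");st=r.state();p=r.capture("wrist");W=cloud(p,st);np.save("w1.npy",W);cv2.imwrite("pics/w1.png",p["image"])
print(st["time_s"],st["eef_pos"],np.degrees(st["tcp_rot"]),st["grip_width"],st["joint_positions"].round(2) if hasattr(st["joint_positions"],'round') else st["joint_positions"])
for c in r.cut_out("probe",p): 
    q=W[c["pixels"]];print(c["p"],c["extent"],np.nanmedian(q,0))
X=W.reshape(-1,3);m=(np.abs(X[:,0]-.51)<.08)&(np.abs(X[:,1]+.203)<.06)&(X[:,2]>.004)&(X[:,2]<.06)
q=X[m];print(np.nanpercentile(X[:,2],[1,50,99]))
# block top
b=q[q[:,2]>.0225]
print("block rect",cv2.minAreaRect((b[:,:2]*1000).astype(np.float32)),np.median(b,0),len(b),len(q))
E
```

```text
3.7 [ 0.51349527 -0.20822481  0.16759857] [1.79805508e+02 1.01334535e-01 2.97801929e+01] 0.6990464817282037 [-0.16  0.52  0.71  1.82 -0.4   0.95 -0.33]
0.85 [189.3, 63.0, 239.0, 149.8] [ 0.5188352  -0.0858059   0.01655426]
0.69 [56.8, 70.8, 129.4, 145.9] [0.45527176 0.02270866 0.01449979]
0.68 [395.3, 219.8, 425.3, 266.8] [ 0.49262749 -0.34846929  0.02042547]
0.55 [301.7, 115.4, 324.2, 221.8] [ 0.51908957 -0.19948654  0.02597549]
[-7.21501256e-01  4.16860733e-04  2.88819169e-01]
block rect ((517.5883178710938, -200.74163818359375), (48.25918960571289, 21.899078369140625), 31.51691246032715) [ 0.51855057 -0.20026224  0.02678052] 888 1574
```

View pics/w1.png

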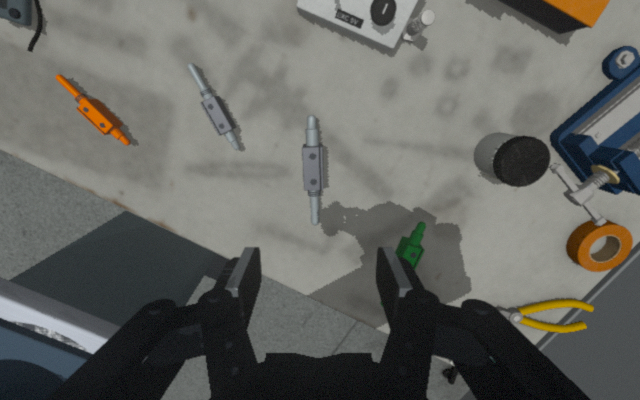

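The target probe stands at (313,170): block in rows 143–192, a stub above (row 115) and a thin rod below (row 222). I'll check the width and height profile along the axis to settle which end is the plunger.

```bash
python3 - <<'E'
from h import *
W=np.load("w1.npy");X=W.reshape(-1,3)
c=np.array([.5176,-.2007]);a=np.radians(31.5);d=np.array([np.cos(a),np.sin(a)]);n=np.array([-d[1],d[0]])
t=(X[:,:2]-c)@d;s=(X[:,:2]-c)@n
for k in range(-90,75,4):
    m=(t*1000>=k)&(t*1000<k+4)&(abs(s)<.02)&(X[:,2]>.008)&(X[:,2]<.04)
    if m.sum(): print(k,m.sum(),"zmax %.1f  w %.1f mid %.1f"%(np.percentile(X[m,2],95)*1e3,np.ptp(s[m])*1e3,1e3*(s[m].max()+s[m].min())/2))
st=r.state();print(st["time_s"],st["eef_pos"],np.degrees(st["tcp_rot"]))
E
```

```text
-70 13 zmax 18.9  w 8.3 mid -0.5
-66 29 zmax 19.6  w 9.5 mid 0.0
-62 28 zmax 19.0  w 9.5 mid -0.1
-58 30 zmax 19.4  w 9.4 mid -0.3
-54 28 zmax 19.4  w 9.4 mid -0.4
-50 27 zmax 19.3  w 8.2 mid 0.1
-46 24 zmax 19.7  w 8.1 mid -0.1
-42 27 zmax 19.2  w 8.1 mid -0.2
-38 24 zmax 20.1  w 9.3 mid 0.2
-34 42 zmax 21.5  w 13.8 mid 0.1
-30 39 zmax 21.7  w 13.7 mid 0.0
-26 36 zmax 27.4  w 21.0 mid 0.2
-22 65 zmax 28.1  w 21.0 mid 0.1
-18 71 zmax 28.6  w 20.9 mid 0.0
-14 71 zmax 29.1  w 20.8 mid -0.1
-10 70 zmax 27.9  w 20.7 mid -0.3
-6 79 zmax 27.8  w 21.7 mid 0.1
-2 68 zmax 28.0  w 21.6 mid -0.0
2 80 zmax 27.9  w 21.5 mid -0.2
6 75 zmax 27.9  w 20.4 mid 0.2
10 70 zmax 28.5  w 20.3 mid 0.1
14 74 zmax 29.1  w 20.2 mid -0.1
18 83 zmax 28.0  w 21.2 mid 0.3
22 97 zmax 27.4  w 21.2 mid 0.1
26 50 zmax 21.1  w 13.1 mid 0.2
30 45 zmax 21.0  w 13.0 mid 0.0
34 49 zmax 21.4  w 12.9 mid -0.2
38 51 zmax 20.9  w 12.9 mid -0.2
42 39 zmax 19.4  w 9.7 mid 0.1
46 40 zmax 19.0  w 9.7 mid -0.0
50 36 zmax 19.0  w 9.5 mid -0.2
54 11 zmax 17.7  w 6.3 mid 0.3
3.8 [ 0.51398702 -0.20352031  0.16774651] [1.79967275e+02 5.17825838e-02 3.02854424e+01]
```

```bash
python3 - <<'E'
from h import *
plan([[.5176,-.2007,.09,31.5]],3)
E
```

```text
[0.15, -0.02, 2.59, -0.4, 0.15, -0.02, 2.59, -0.4, 0.15, -0.02, 2.59, -0.4]
```

Call:
servo_tool(rows=[0.15,0,2.6,-0.4,0.15,0,2.6,-0.4,0.15,0,2.6,-0.4,0,0,0,0,0,0,0,0,0,0,0,0])

```text
time_s: 4.55
eef_pos: [0.5192, -0.1992, 0.0911]
tcp_rot: [3.14, -0.001, 0.554]
contact_force: [-0.2, 0.6, 0.5]
grip_width: 0.703
gripper_force: 0.0
```

```bash
cat > m.py <<'E'
from h import *
st=r.state();p=r.capture("wrist");s2=r.state();W=cloud(p,st);np.save("w2.npy",W);cv2.imwrite("pics/w2.png",p["image"])
for s in (st,s2): print(s["time_s"],np.round(s["eef_pos"],4),np.degrees(s["tcp_rot"]).round(2))
X=W.reshape(-1,3);m=(np.abs(X[:,0]-.51)<.06)&(np.abs(X[:,1]+.203)<.04)&(X[:,2]>.0225)&(X[:,2]<.035)
b=X[m];R=cv2.minAreaRect((b[:,:2]*1000).astype(np.float32));print(R,np.median(b,0),len(b))
c=np.array(R[0])/1000;a=np.radians(31.5);d=np.array([np.cos(a),np.sin(a)]);n=np.array([-d[1],d[0]])
t=(X[:,:2]-c)@d;s=(X[:,:2]-c)@n
m=(abs(s)<.006)&(X[:,2]>.008)&(X[:,2]<.04)&(abs(t)<.09);print("ends",t[m].min(),t[m].max())
m2=m&(X[:,2]<.0225);print("stem edges", [(k,round(1e3*np.percentile(X[m2&(abs(1e3*t-k)<1),2],90),1)) for k in list(range(-42,-26,2))+list(range(28,58,2)) if (m2&(abs(1e3*t-k)<1)).sum()>3])
E
python3 m.py
```

```text
4.55 [ 0.5192 -0.1992  0.0911] [ 1.7993e+02 -7.0000e-02  3.1720e+01]
4.6 [ 0.5191 -0.1992  0.0909] [ 1.7993e+02 -7.0000e-02  3.1710e+01]
((517.7662963867188, -200.46678161621094), (47.990482330322266, 21.831432342529297), 30.849590301513672) [ 0.51912476 -0.19973827  0.02685062] 1399
ends -0.06926792942416118 0.05510164758324294
stem edges [(-42, np.float64(18.7)), (-40, np.float64(19.2)), (-38, np.float64(19.2)), (-36, np.float64(19.2)), (-34, np.float64(20.9)), (-32, np.float64(21.3)), (-30, np.float64(21.6)), (-28, np.float64(21.6)), (28, np.float64(21.0)), (30, np.float64(20.6)), (32, np.float64(21.3)), (34, np.float64(21.0)), (36, np.float64(21.0)), (38, np.float64(21.1)), (40, np.float64(20.4)), (42, np.float64(19.8)), (44, np.float64(19.4)), (46, np.float64(19.2)), (48, np.float64(19.2)), (50, np.float64(19.5)), (52, np.float64(18.5)), (54, np.float64(17.9)), (56, np.float64(16.9))]
```

Call:
servo_tool(rows=[-0.2,0,2.2,0.6,0,0,2.2,0,0,0,2.2,0,0,0,1.2,0,0,0,0.9,0,0,0,0,0])

```text
time_s: 5.35
eef_pos: [0.5168, -0.2002, 0.0028]
tcp_rot: [-3.141, 0.0, 0.543]
contact_force: [0.2, 0.2, 0.2]
grip_width: 0.704
gripper_force: 0.0
```

Call:
servo_tool(rows=[0,0,0,0,0,0,0,0,0,0,0,0,0,0,0,0,0,0,0,0,0,0,0,0], jaw=1.5)

```text
time_s: 6.1
eef_pos: [0.5168, -0.2001, 0.0029]
tcp_rot: [3.142, 0.0, 0.543]
contact_force: [-0.3, -0.3, -0.6]
grip_width: 0.176
gripper_force: 0.0
```

```bash
python3 - <<'E'
from h import *
st=r.state();print(st["grip_width"],st["gripper_force"])
p=r.capture("wrist");cv2.imwrite("pics/w3.png",p["image"])
st=r.state();print(st["grip_width"],st["gripper_force"],st["time_s"])
E
```

```text
0.17564117795738945 0.0
0.17921549458559913 0.0 6.15
```

View pics/w3.png

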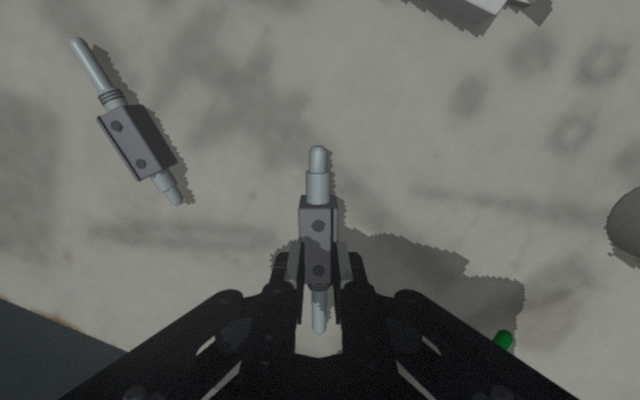

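Pads straddle the block centrally (block rows 205–290, pads at cols 293 and 345), but no force registers yet; I'll close further.

Call:
servo_tool(rows=[0,0,0,0,0,0,0,0,0,0,0,0,0,0,0,0], jaw=0)

```text
time_s: 6.65
eef_pos: [0.5168, -0.2001, 0.0029]
tcp_rot: [3.142, -0.0, 0.543]
contact_force: [-0.5, 0.7, -0.1]
grip_width: 0.007
gripper_force: 0.0
```

```bash
python3 - <<'E'
from h import *
p=r.capture("wrist");st=r.state();cv2.imwrite("pics/w4.png",p["image"]);print(st["grip_width"],st["eef_pos"],p["cx"],p["cy"])
W=cloud(p,st);np.save("w4.npy",W)
for u,v in [(318,160),(318,190),(318,215),(318,240),(318,265),(318,280),(318,310),(300,250),(340,250),(318,330),(250,200)]: print((u,v),W[v,u].round(4),p["depth"][v,u])
E
```

```text
0.0010654259878336075 [ 0.51680329 -0.20016671  0.00288509] 318.15656091174793 197.23438962415648
(318, 160) [ 0.5592 -0.175   0.0193] 0.16134031
(318, 190) [ 0.5452 -0.1835  0.0209] 0.164937
(318, 215) [ 0.5343 -0.19    0.0259] 0.16427515
(318, 240) [ 0.5215 -0.1977  0.0263] 0.16865599
(318, 265) [ 0.5266 -0.1947  0.0623] 0.13264906
(318, 280) [ 0.5263 -0.1948  0.0733] 0.12231461
(318, 310) [ 0.5139 -0.2023  0.0735] 0.12669978
(300, 250) [ 0.5115 -0.192   0.0274] 0.16941218
(340, 250) [ 5.116e-01 -2.208e-01  2.000e-04] 0.19987981
(318, 330) [ 0.4621 -0.2335  0.0185] 0.19805615
(250, 200) [ 5.119e-01 -1.537e-01 -4.000e-04] 0.18926364
```

View pics/w4.png

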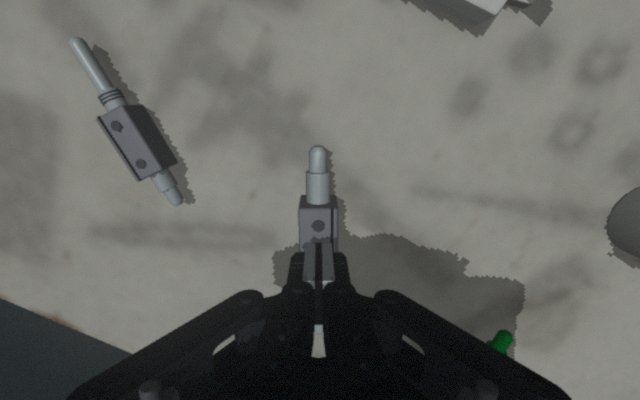

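```bash
python3 - <<'E'
from h import *
W=np.load("w4.npy")
for u in (308,312,328,332):
  print(u,[(v,(W[v,u]*1e3).round(0).tolist()) for v in range(230,284,5)])
E
```

```text
308 [(230, [524.0, -190.0, 27.0]), (235, [521.0, -191.0, 27.0]), (240, [518.0, -193.0, 26.0]), (245, [523.0, -191.0, 42.0]), (250, [524.0, -191.0, 48.0]), (255, [523.0, -191.0, 52.0]), (260, [524.0, -191.0, 57.0]), (265, [524.0, -191.0, 61.0]), (270, [524.0, -191.0, 66.0]), (275, [524.0, -191.0, 70.0]), (280, [524.0, -191.0, 73.0])]
312 [(230, [525.0, -192.0, 25.0]), (235, [523.0, -193.0, 27.0]), (240, [520.0, -195.0, 26.0]), (245, [525.0, -192.0, 43.0]), (250, [525.0, -192.0, 48.0]), (255, [525.0, -192.0, 53.0]), (260, [525.0, -193.0, 57.0]), (265, [525.0, -193.0, 62.0]), (270, [525.0, -193.0, 66.0]), (275, [524.0, -193.0, 68.0]), (280, [525.0, -193.0, 73.0])]
328 [(230, [530.0, -199.0, 27.0]), (235, [527.0, -201.0, 27.0]), (240, [525.0, -202.0, 27.0]), (245, [529.0, -199.0, 43.0]), (250, [529.0, -199.0, 48.0]), (255, [528.0, -199.0, 52.0]), (260, [529.0, -198.0, 58.0]), (265, [528.0, -199.0, 61.0]), (270, [529.0, -198.0, 66.0]), (275, [528.0, -199.0, 69.0]), (280, [529.0, -198.0, 73.0])]
332 [(230, [531.0, -201.0, 28.0]), (235, [529.0, -202.0, 27.0]), (240, [526.0, -204.0, 26.0]), (245, [523.0, -206.0, 27.0]), (250, [529.0, -201.0, 47.0]), (255, [530.0, -200.0, 54.0]), (260, [530.0, -200.0, 58.0]), (265, [529.0, -200.0, 62.0]), (270, [529.0, -200.0, 66.0]), (275, [529.0, -200.0, 69.0]), (280, [529.0, -200.0, 74.0])]
```

```bash
python3 - <<'E'
from h import *
p=r.capture("side");W=cloud(p);i=p["image"][200:310,310:420]
cv2.imwrite("pics/s4.png",cv2.resize(i,None,fx=5,fy=5,interpolation=cv2.INTER_CUBIC))
X=W.reshape(-1,3);m=(abs(X[:,0]-.517)<.03)&(abs(X[:,1]+.2)<.03)&(X[:,2]>.006)&(X[:,2]<.2)
print(np.histogram(X[m,2],bins=np.arange(0,.2,.008)))
E
```

```text
(array([  3,  31,  68,  77,   6,  18,  35,  33,  23,  31,  68, 100,  47,
        54,  58,  54,  68,  85,  25,   1,   9,  13,  14,   9]), array([0.   , 0.008, 0.016, 0.024, 0.032, 0.04 , 0.048, 0.056, 0.064,
       0.072, 0.08 , 0.088, 0.096, 0.104, 0.112, 0.12 , 0.128, 0.136,
       0.144, 0.152, 0.16 , 0.168, 0.176, 0.184, 0.192]))
```

View pics/s4.png

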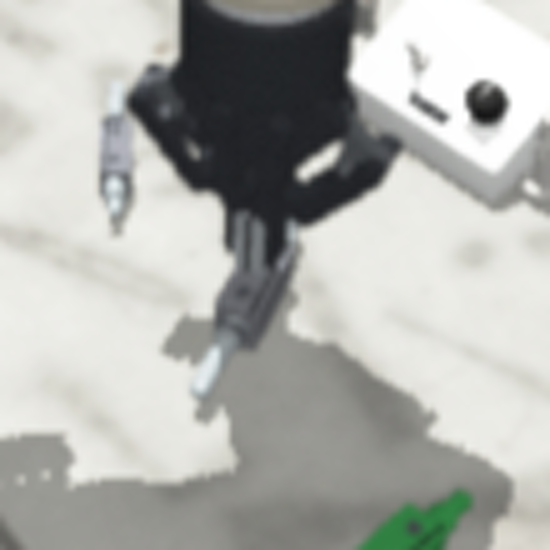

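Fingers sit shut just above the block (image 245,250): wrist and side depth both put the real tips at z≈0.04 although the TCP reads 0.003, i.e. the tips are about 36 mm short of the reported TCP. I'll reopen, go lower by that amount while watching the force, and re-grip.

Call:
servo_tool(rows=[0,0,0,0,0,0,0,0,0,0,0,0,0,0,0,0,0,0,0,0], jaw=6)

```text
time_s: 7.38
eef_pos: [0.5168, -0.2001, 0.0029]
tcp_rot: [3.142, -0.0, 0.543]
contact_force: [0.2, 0.2, 0.1]
grip_width: 0.699
gripper_force: 0.0
```

Call:
servo_tool(rows=[0,0,1,0,0,0,1,0,0,0,0.6,0,0,0,0.4,0,0,0,0,0,0,0,0,0])

```text
time_s: 8.12
eef_pos: [0.5169, -0.2003, -0.0269]
tcp_rot: [3.141, -0.0, 0.543]
contact_force: [0.0, -0.8, -0.5]
grip_width: 0.702
gripper_force: 0.0
```

Call:
servo_tool(rows=[0,0,0.4,0,0,0,0,0])

```text
time_s: 8.38
eef_pos: [0.5167, -0.2, -0.0313]
tcp_rot: [-3.141, 0.0, 0.543]
contact_force: [0.3, -0.3, -0.4]
grip_width: 0.698
gripper_force: 0.0
```

Call:
servo_tool(rows=[0,0,0,0,0,0,0,0,0,0,0,0,0,0,0,0,0,0,0,0,0,0,0,0], jaw=1.2)

```text
time_s: 9.12
eef_pos: [0.5169, -0.2003, -0.0308]
tcp_rot: [3.141, -0.0, 0.543]
contact_force: [0.0, 0.9, 5.6]
grip_width: 0.242
gripper_force: 59.4
```

Call:
servo_tool(rows=[0,0,-0.5,0,0,0,-1,0,0,0,-2.5,0,0,0,-4,0,0,0,-4,0,0,0,-4,0,0,0,-3,0])

```text
time_s: 10.0
eef_pos: [0.5167, -0.2003, 0.1611]
tcp_rot: [3.141, -0.001, 0.542]
contact_force: [0.3, -0.0, -2.8]
grip_width: 0.246
gripper_force: 58.8
```

```bash
python3 - <<'E'
from h import *
st=r.state();print(st["eef_pos"],st["grip_width"],st["gripper_force"],st["contact_force"])
plan([[.51,-.05,.18,22],[.465,.135,.19,13]],10)
E
```

```text
[ 0.51671127 -0.20030425  0.16111263] 0.2460131752352261 58.84364426136017 [ 0.28544929 -0.02931888 -2.78354306]
[1.62, -2.98, -0.43, 2.0, 1.52, -3.04, -0.42, 2.1, 1.4, -3.1, -0.43, 2.0, 1.3, -3.14, -0.43, 2.1, 0.82, -3.29, -0.28, 1.8, 0.44, -3.39, -0.18, 1.6, 0.34, -3.4, -0.18, 1.6, 0.25, -3.41, -0.18, 1.6]
[0.16, -3.41, -0.18, 1.7, 0.05, -3.42, -0.18, 1.6]
```

Lifted, with 2.8 N of weight on the wrist.

Call:
servo_tool(rows=[1.6,-3,-0.4,2,1.5,-3,-0.4,2.1,1.4,-3.1,-0.4,2,1.3,-3.1,-0.4,2.1,0.8,-3.3,-0.3,1.8,0.4,-3.4,-0.2,1.6,0.3,-3.4,-0.2,1.6,0.3,-3.4,-0.2,1.6])

```text
time_s: 11.0
eef_pos: [0.4797, 0.0689, 0.1844]
tcp_rot: [-3.141, 0.0, 0.283]
contact_force: [0.9, 0.7, -2.5]
grip_width: 0.245
gripper_force: 59.0
```

Call:
servo_tool(rows=[0.2,-3.4,-0.2,1.7,0.1,-3.4,-0.2,1.6,0,0,0,0,0,0,0,0])

```text
time_s: 11.5
eef_pos: [0.4651, 0.1337, 0.1882]
tcp_rot: [3.141, -0.0, 0.227]
contact_force: [-0.2, -0.6, -1.3]
grip_width: 0.247
gripper_force: 59.1
```

```bash
python3 - <<'E'
from h import *
st=r.state();p=r.capture("wrist");W=cloud(p,st);np.save("w5.npy",W);cv2.imwrite("pics/w5.png",p["image"])
print(st["time_s"],st["eef_pos"],np.degrees(st["tcp_rot"]))
X=W.reshape(-1,3);near=(X[:,0]>.47)&(X[:,0]<.68)&(X[:,1]>.09)&(X[:,1]<.24)
def rect(lo,hi,extra=True):
    b=X[near&(X[:,2]>lo)&(X[:,2]<hi)&extra];print(lo,len(b),cv2.minAreaRect((b[:,:2]*1000).astype(np.float32)) if len(b)>5 else 0,b.mean(0))
print(np.histogram(X[near,2],bins=np.arange(-.01,.15,.005)))
rect(.007,.014);rect(.052,.062,X[:,0]>.58);rect(.078,.09,X[:,0]<.58)
E
```

```text
11.5 [0.46512377 0.13367169 0.18816444] [ 1.79987574e+02 -7.03111096e-04  1.30025149e+01]
(array([   0, 5360, 7144, 1522, 5758,   70,   44,   40,   43,  129,  127,
         34,   40,   98,   12,   27,   28,   18,  432,  226,    0,    0,
          0,    0,    0,    0,    0,    0,    0,    0,    0]), array([-0.01 , -0.005,  0.   ,  0.005,  0.01 ,  0.015,  0.02 ,  0.025,
        0.03 ,  0.035,  0.04 ,  0.045,  0.05 ,  0.055,  0.06 ,  0.065,
        0.07 ,  0.075,  0.08 ,  0.085,  0.09 ,  0.095,  0.1  ,  0.105,
        0.11 ,  0.115,  0.12 ,  0.125,  0.13 ,  0.135,  0.14 ,  0.145]))
0.007 7137 ((554.0892333984375, 151.68807983398438), (169.2452392578125, 73.86965942382812), 13.07083511352539) [0.57354168 0.15983568 0.01066235]
0.052 95 ((622.2385864257812, 170.81265258789062), (1.773887038230896, 23.916580200195312), 13.589414596557617) [0.62229313 0.1703542  0.05646423]
0.078 665 ((512.7179565429688, 147.69720458984375), (23.02815818786621, 33.548336029052734), 11.017532348632812) [0.510509   0.14732578 0.08457127]
```

View pics/w5.png

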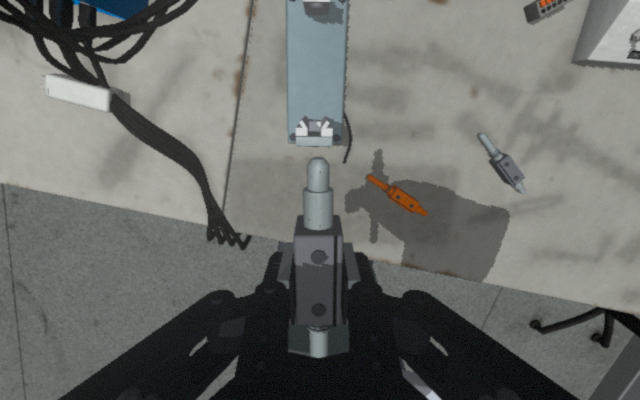

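The held probe is at (318,260), nose up to row 158. The fork is at (315,130), and the cup is at the top edge (323,5), partly cut off. I'll fit lines to the plate edges and to the probe in hand.

```bash
cat > hold.py <<'E'
from h import *
def edges(X,c,ang,z0,z1,ts,w=.05,step=.004):
    a=np.radians(ang);d=np.array([np.cos(a),np.sin(a)]);n=np.array([-d[1],d[0]])
    t=(X[:,:2]-c)@d;s=(X[:,:2]-c)@n;mz=(X[:,2]>z0)&(X[:,2]<z1)&(abs(s)<w);L=[]
    for k in np.arange(*ts,step):
        m=mz&(t>=k)&(t<k+step)
        if m.sum()>5: L.append((k+step/2,s[m].min(),s[m].max()))
    L=np.array(L);mid=(L[:,1]+L[:,2])/2;wd=L[:,2]-L[:,1]
    return L,mid,wd,d,n
E
python3 - <<'E'
from hold import *
W=np.load("w5.npy");X=W.reshape(-1,3)
X=X[~np.isnan(X[:,0])]
c=np.array([.565,.159])
L,mid,wd,d,n=edges(X,c,13,.007,.013,(-.05,.08),.045)
ok=abs(wd-.064)<.003;print(np.c_[L[:,0],mid,wd][ok][::3].round(4))
f=np.polyfit(L[ok,0],mid[ok],1);print("plate angle",13+np.degrees(np.arctan(f[0])),"s0",f[1])
# fork + cup
for nm,z0,z1,ts in(("cup",.05,.062,(.04,.08)),("fork",.078,.09,(-.09,-.03))):
    a=np.radians(13);t=(X[:,:2]-c)@d;s=(X[:,:2]-c)@n
    m=(X[:,2]>z0)&(X[:,2]<z1)&(t>ts[0])&(t<ts[1])&(abs(s)<.03)
    print(nm,"t",np.percentile(t[m],[0,2,50,98,100]).round(4),"s",s[m].min().round(4),s[m].max().round(4))
# slot gap at fork top
m=(X[:,2]>.07)&(X[:,2]<.09)&(t>-.09)&(t<-.03)
for k in np.arange(-.07,-.04,.003):
    q=np.sort(s[m&(t>=k)&(t<k+.003)&(abs(s)<.03)]);
    if len(q)>4:
        g=np.diff(q);i=g.argmax();print("slot t%.3f"%k,len(q),"gap",q[i].round(4),q[i+1].round(4),q[[0,-1]].round(4))
# probe in hand
st=dict(e=np.array([0.46512377,0.13367169]))
L,mid,wd,dd,nn=edges(X,st["e"],13,.2,.26,(.028,.07),.02);print("probe mid",np.c_[L[:,0],mid,wd].round(4)[::2])
m=(X[:,2]>.2)&(X[:,2]<.26)&(abs((X[:,:2]-st["e"])@nn)<.008);print("probe nose end t",((X[m][:,:2]-st["e"])@dd).max())
m2=m&(X[:,2]>.21)
tt=(X[:,:2]-st["e"])@dd
print([(k,round(1e3*np.median(X[m&(abs(1e3*tt-k)<1),2]),1)) for k in range(12,58,4) if (m&(abs(1e3*tt-k)<1)).sum()>3])
E
```

```text
[[-0.048  -0.0017  0.0666]
 [-0.036   0.0001  0.0623]
 [-0.024   0.0007  0.0628]
 [-0.012   0.0001  0.0633]
 [ 0.     -0.0005  0.0636]
 [ 0.012  -0.0006  0.0628]
 [ 0.024  -0.0012  0.0631]
 [ 0.036  -0.0012  0.0625]
 [ 0.048  -0.0013  0.0639]
 [ 0.06   -0.0012  0.0631]
 [ 0.072  -0.0017  0.0635]]
plate angle 12.164371099361661 s0 -0.0004735189628770835
cup t [0.0576 0.0577 0.0582 0.0593 0.0594] s -0.0133 0.0106
fork t [-0.0651 -0.0648 -0.0566 -0.0432 -0.0416] s -0.0157 0.0177
slot t-0.067 26 gap 0.0066 0.014 [-0.0157  0.014 ]
slot t-0.064 134 gap -0.0054 -0.0045 [-0.0156  0.0177]
slot t-0.061 118 gap -0.0036 -0.0027 [-0.0156  0.0176]
slot t-0.058 123 gap -0.0073 -0.0063 [-0.0156  0.0176]
slot t-0.055 96 gap -0.0054 0.0068 [-0.0155  0.0175]
slot t-0.052 76 gap -0.0054 0.0068 [-0.0155  0.0174]
slot t-0.049 69 gap -0.0054 0.0068 [-0.0158  0.0173]
slot t-0.046 50 gap -0.0074 0.0085 [-0.0126  0.0145]
slot t-0.043 12 gap -0.0099 0.0109 [-0.0118  0.0136]
probe mid [[ 0.03   -0.0006  0.0135]
 [ 0.038  -0.0003  0.0138]
 [ 0.046  -0.0003  0.01  ]
 [ 0.054  -0.0003  0.0097]]
probe nose end t 0.05639976393653971
[(12, np.float64(246.0)), (16, np.float64(246.4)), (20, np.float64(245.8)), (24, np.float64(242.7)), (28, np.float64(238.7)), (32, np.float64(238.8)), (36, np.float64(238.6)), (40, np.float64(238.5)), (44, np.float64(236.8)), (48, np.float64(236.8)), (52, np.float64(237.0)), (56, np.float64(234.6))]
```

```bash
cat >> hold.py <<'E'
O=np.array([.57505,.1608]);d12=np.array([np.cos(np.radians(12)),np.sin(np.radians(12))]);n12=np.array([-d12[1],d12[0]])
def hrep(st=None):
    st=st or r.state();q=st["eef_pos"][:2]-O
    F=np.array(st["contact_force"])
    print("t",round(st["time_s"],2),"H %.2f S %.2f z %.2f mm yaw %.2f"%(-1e3*q@d12,1e3*q@n12,1e3*st["eef_pos"][2],np.degrees(st["tcp_rot"][2])),"F holder-x %.1f lat %.1f z %.1f"%(-F[:2]@d12,F[:2]@n12,F[2]),"grip",st["grip_width"],st["gripper_force"])
def tgt(H,S,z): q=O-H*d12+S*n12;return [q[0],q[1],z,12]
E
python3 - <<'E'
from hold import *
hrep();plan([tgt(-.010,.0003,.1)],5)
E
```

```text
t 11.55 H 113.08 S -4.10 z 188.17 mm yaw 12.94 F holder-x -0.2 lat 0.0 z -2.2 grip 0.2463051467730499 59.13938105106354
[2.46, -0.05, 1.76, 0.2, 2.47, -0.05, 1.77, 0.2, 2.46, -0.07, 1.76, 0.2, 2.46, -0.07, 1.76, 0.2, 2.46, -0.08, 1.77, 0.1]
```

Call:
servo_tool(rows=[2.5,-0.05,1.5,0.2,2.5,-0.05,1.8,0.2,2.5,-0.07,1.8,0.2,2.4,-0.07,1.8,0.2,2.4,-0.08,1.9,0.1,0,0,0,0,0,0,0,0])

```text
time_s: 12.42
eef_pos: [0.5845, 0.1627, 0.1002]
tcp_rot: [3.141, 0.0, 0.209]
contact_force: [-0.5, -1.6, -1.7]
grip_width: 0.245
gripper_force: 59.0
```

```bash
python3 - <<'E'
from hold import *
hrep();plan([tgt(-.010,.0003,.03)],4)
st=r.state();p=r.capture("wrist");W=cloud(p,st);np.save("w6.npy",W);X=W.reshape(-1,3);X=X[~np.isnan(X[:,0])]
q=X[:,:2]-O;h=-q@d12;s=q@n12
m=(X[:,2]>.05)&(X[:,2]<.062)&(h<-.045)&(h>-.075)&(abs(s)<.03)
if m.sum()>9: print("cup h",np.percentile(h[m],[0,2,50,98,100]).round(4),"s",s[m].min(),s[m].max(),m.sum(), np.percentile(X[m,2],95))
e=st["eef_pos"][:2];t=(X[:,:2]-e)@d12;u=(X[:,:2]-e)@n12
m=(X[:,2]>.125)&(X[:,2]<.16)&(t>.026)&(t<.07)&(abs(u)<.015)
print("nose end t",t[m].max())
for k in np.arange(.028,.056,.006):
    mm=m&(t>=k)&(t<k+.006);print(k.round(3),((u[mm].max()+u[mm].min())/2).round(4),np.ptp(u[mm]).round(4),X[mm,2].max().round(4))
m=(X[:,2]>.007)&(X[:,2]<.013)&(abs(s)<.045)
for k in np.arange(-.078,-.0,.01):
    mm=m&(h>=k)&(h<k+.01)
    if mm.sum()>9:print("plate",k.round(3),s[mm].min().round(4),s[mm].max().round(4))
E
```

```text
t 12.43 H -9.62 S -0.07 z 100.16 mm yaw 12.00 F holder-x 0.8 lat -1.4 z -1.7 grip 0.24464041540854384 59.0487402677536
[0.01, -0.01, 1.75, -0.0, 0.01, -0.01, 1.76, -0.0, 0.01, -0.01, 1.75, -0.0, 0.01, -0.01, 1.76, -0.0]
cup h [-0.066  -0.0652 -0.0565 -0.0487 -0.0484] s -0.011550374947806372 0.011958924992552803 703 0.05870159843171274
nose end t 0.05617343497945412
0.028 -0.0006 0.0136 0.1535
0.034 -0.0003 0.0139 0.1537
0.04 -0.0003 0.0136 0.1527
0.046 -0.0003 0.0099 0.1508
0.052 -0.0003 0.0097 0.151
plate -0.078 -0.0317 0.0314
plate -0.068 -0.0319 0.0319
plate -0.058 -0.0315 0.032
plate -0.048 -0.0319 0.0317
plate -0.038 -0.0314 0.0322
plate -0.028 -0.0318 0.0315
plate -0.018 -0.0312 0.032
plate -0.008 -0.0317 0.0322
```

Call:
servo_tool(rows=[0,-0.04,1.9,0,0,0,1.9,0,0,0,1.9,0,0,0,1.3,0,0,0,0.5,0,0,0,0,0,0,0,0,0])

```text
time_s: 13.35
eef_pos: [0.585, 0.1645, 0.0254]
tcp_rot: [3.142, -0.001, 0.211]
contact_force: [1.3, 0.1, -1.8]
grip_width: 0.247
gripper_force: 59.1
```

```bash
python3 -c "
from hold import *
hrep()"
```

```text
t 13.35 H -10.52 S 1.59 z 25.42 mm yaw 12.09 F holder-x -1.3 lat -0.1 z -1.8 grip 0.24683755565736257 59.12484169006348
```

Call:
servo_tool(rows=[-0.2,0,0,0,-0.2,0,0,0,0,0,0,0,0,0,0,0])

```text
time_s: 13.85
eef_pos: [0.5807, 0.1638, 0.025]
tcp_rot: [-3.142, -0.0, 0.211]
contact_force: [0.4, -0.7, -2.0]
grip_width: 0.245
gripper_force: 59.1
```

```bash
python3 -c "
from hold import *
hrep()"
```

```text
t 13.85 H -6.14 S 1.78 z 24.97 mm yaw 12.10 F holder-x -0.2 lat -0.7 z -2.0 grip 0.24505444217466632 59.12380635738373
```

Call:
servo_tool(rows=[0,0.14,0,0.1,0,0,0,0,-0.2,0,0,0,-0.2,0,0,0,0,0,0,0])

```text
time_s: 14.48
eef_pos: [0.5777, 0.1617, 0.0252]
tcp_rot: [3.141, -0.001, 0.209]
contact_force: [3.4, 0.7, -3.2]
grip_width: 0.245
gripper_force: 59.1
```

```bash
python3 -c "
from hold import *
hrep()"
```

```text
t 14.47 H -2.75 S 0.31 z 25.15 mm yaw 12.00 F holder-x -3.4 lat -0.0 z -3.2 grip 0.24470649350990664 59.12021040916443
```

Call:
servo_tool(rows=[-0.3,0,0,0,-0.3,0,0,0,-0.3,0,0,0,-0.2,0,0,0,-0.1,0,0,0,0,0,0,0,0,0,0,0])

```text
time_s: 15.35
eef_pos: [0.5673, 0.1594, 0.0255]
tcp_rot: [3.141, -0.004, 0.21]
contact_force: [7.7, 1.9, -3.8]
grip_width: 0.244
gripper_force: 59.0
```

```bash
python3 -c "
from hold import *
hrep()
st=r.state();p=r.capture('wrist');cv2.imwrite('pics/w7.png',p['image']);W=cloud(p,st);X=W.reshape(-1,3);X=X[~np.isnan(X[:,0])]
q=X[:,:2]-O;h=-q@d12;s=q@n12
m=(X[:,2]>.064)&(X[:,2]<.08)&(h<-.03)&(h>-.075)&(abs(s)<.012);print('nose end h',h[m].min(),'s',s[m].min(),s[m].max(), X[m,2].max())
m=(X[:,2]>.05)&(X[:,2]<.062)&(h<-.045)&(h>-.075)&(abs(s)<.03);print('cup h',np.percentile(h[m],[0,2,98,100]),s[m].min(),s[m].max(),np.median(X[m,2]))
"
```

```text
t 15.35 H 7.89 S 0.23 z 25.45 mm yaw 12.01 F holder-x -7.9 lat 0.2 z -3.8 grip 0.24421423711357232 59.04176473617554
nose end h -0.048169229941407224 s -0.006944708842041046 0.006800534714045537 0.0782222565470924
cup h [-0.06580119 -0.0652545  -0.04805915 -0.0477119 ] -0.011658826255106607 0.012331336386089629 0.05750734835406521
```

Call:
servo_tool(rows=[-0.1,0,0,0,-0.1,0,0,0,0,0,0,0,0,0,0,0])

```text
time_s: 15.9
eef_pos: [0.5656, 0.159, 0.0255]
tcp_rot: [3.141, -0.004, 0.21]
contact_force: [9.1, 2.4, -4.8]
grip_width: 0.242
gripper_force: 59.0
```

```bash
python3 -c "
from hold import *
hrep()
st=r.state();p=r.capture('wrist');cv2.imwrite('pics/w7.png',p['image']);W=cloud(p,st);X=W.reshape(-1,3);X=X[~np.isnan(X[:,0])]
q=X[:,:2]-O;h=-q@d12;s=q@n12
m=(X[:,2]>.064)&(X[:,2]<.08)&(h<-.03)&(h>-.075)&(abs(s)<.012);print('nose end h',h[m].min())
for k in np.arange(-.046,-.024,.004):
  mm=m&(h>=k)&(h<k+.004);print(k.round(3),s[mm].min().round(4),s[mm].max().round(4),np.percentile(X[mm,2],98).round(4))
m=(X[:,2]>.05)&(X[:,2]<.062)&(h<-.045)&(h>-.075)&(abs(s)<.03);print('cup h',np.percentile(h[m],[0,2,98,100]),s[m].min(),s[m].max(),np.median(X[m,2]))
"
```

```text
t 15.9 H 9.56 S 0.23 z 25.54 mm yaw 12.01 F holder-x -9.4 lat 0.4 z -4.8 grip 0.24231860206374733 59.01668071746826
nose end h -0.046528680587583825
-0.046 -0.005 0.0048 0.0759
-0.042 -0.005 0.0048 0.0761
-0.038 -0.0051 0.0049 0.076
-0.034 -0.0069 0.0068 0.0779Traceback (most recent call last):
  File "<string>", line 8, in <module>
    mm=m&(h>=k)&(h<k+.004);print(k.round(3),s[mm].min().round(4),s[mm].max().round(4),np.percentile(X[mm,2],98).round(4))
                                            ~~~~~~~~~^^
    return umr_minimum(a, axis, None, out, keepdims, initial, where)
ValueError: zero-size array to reduction operation minimum which has no identity
```

Call:
servo_tool(rows=[0,0,0.4,0,0,0,0.5,0,0,0,0.5,0,0,0,0.5,0,0,0,0.4,0,0,0,0,0])

```text
time_s: 16.7
eef_pos: [0.5659, 0.1591, 0.0027]
tcp_rot: [3.141, -0.005, 0.21]
contact_force: [9.2, 3.1, -4.9]
grip_width: 0.245
gripper_force: 59.0
```

```bash
python3 -c "
from hold import *
hrep()"
```

```text
t 16.7 H 9.33 S 0.20 z 2.68 mm yaw 12.01 F holder-x -9.7 lat 1.1 z -4.9 grip 0.2449163498912026 58.987253308296204
```

Call:
servo_tool(rows=[0,0,0.2,0,0,0,0,0,0,0,0,0])

```text
time_s: 17.08
eef_pos: [0.566, 0.1591, 0.0009]
tcp_rot: [3.141, -0.005, 0.21]
contact_force: [8.7, 2.6, -1.0]
grip_width: 0.241
gripper_force: 59.4
```

```bash
python3 -c "
from hold import *
hrep()
st=r.state();p=r.capture('wrist');cv2.imwrite('pics/w8.png',p['image'][0:340,150:490]);W=cloud(p,st);X=W.reshape(-1,3);X=X[~np.isnan(X[:,0])]
q=X[:,:2]-O;h=-q@d12;s=q@n12
for k in np.arange(-.066,-.018,.003):
  mm=(h>=k)&(h<k+.003)&(abs(s)<.003)&(X[:,2]>.03)
  if mm.sum()>3: print(k.round(3),np.percentile(X[mm,2],[5,50,95]).round(4))
"
```

```text
t 17.07 H 9.21 S 0.19 z 0.86 mm yaw 12.01 F holder-x -9.1 lat 0.8 z -1.0 grip 0.24146896904062495 59.43031311035156
-0.066 [0.0429 0.0521 0.0532]
-0.063 [0.0516 0.0529 0.0582]
-0.06 [0.0567 0.0577 0.0588]
-0.057 [0.0566 0.0577 0.0587]
-0.054 [0.0567 0.0577 0.0587]
-0.051 [0.0568 0.0579 0.0588]
-0.048 [0.0477 0.049  0.0569]
-0.045 [0.0482 0.05   0.0511]
-0.042 [0.049  0.0501 0.0515]
-0.039 [0.0489 0.05   0.0509]
-0.036 [0.0488 0.0502 0.0512]
-0.033 [0.0493 0.052  0.0532]
-0.03 [0.0512 0.0522 0.0533]
-0.027 [0.0511 0.0522 0.0531]
-0.024 [0.0513 0.0522 0.0531]
-0.021 [0.051  0.0523 0.053 ]
```

View pics/w8.png

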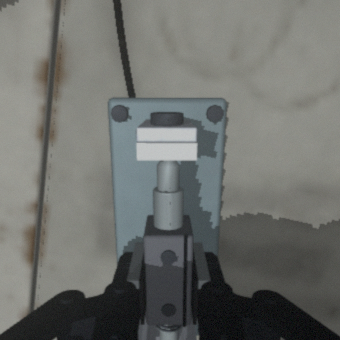

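The probe is lowered in line with the cup: nose at (168,165), cup at (167,145). A light floor touch registers, so I'll raise 0.5 mm and let the nose travel into the cup.

Call:
servo_tool(rows=[0,0,-0.05,0,0.1,0,0,0,0.1,0,0,0,0.1,0,0,0,0,0,0,0,0,0,0,0])

```text
time_s: 17.88
eef_pos: [0.5683, 0.1596, 0.0011]
tcp_rot: [3.141, -0.004, 0.209]
contact_force: [8.2, 2.3, -2.7]
grip_width: 0.247
gripper_force: 59.1
```

```bash
python3 -c "
from hold import *
hrep()"
```

```text
t 17.88 H 6.87 S 0.19 z 1.07 mm yaw 12.00 F holder-x -8.5 lat 0.6 z -2.7 grip 0.24705587057946377 59.10683870315552
```

Call:
servo_tool(rows=[0.1,0,0,0,0.1,0,0,0,0.1,0,0,0,0,0,0,0,0,0,0,0])

```text
time_s: 18.5
eef_pos: [0.5707, 0.1601, 0.0009]
tcp_rot: [3.141, -0.003, 0.209]
contact_force: [6.4, 1.5, -2.1]
grip_width: 0.241
gripper_force: 59.1
```

```bash
python3 -c "
from hold import *
hrep()"
```

```text
t 18.5 H 4.39 S 0.23 z 0.93 mm yaw 12.00 F holder-x -6.6 lat 0.2 z -2.1 grip 0.24142112391810983 59.120975732803345
```

Call:
servo_tool(rows=[0.1,0,0,0,0.1,0,0,0,0.1,0,0,0,0,0,0,0,0,0,0,0])

```text
time_s: 19.12
eef_pos: [0.5731, 0.1607, 0.0008]
tcp_rot: [3.141, -0.002, 0.209]
contact_force: [5.2, 2.0, -2.2]
grip_width: 0.246
gripper_force: 59.1
```

```bash
python3 -c "
from hold import *
hrep()"
```

```text
t 19.12 H 1.89 S 0.26 z 0.81 mm yaw 12.00 F holder-x -5.5 lat 0.8 z -2.2 grip 0.24618645352675134 59.132598638534546
```

Nose is about 0.8 mm from the floor; a last bit, then open gently.

Call:
servo_tool(rows=[0.1,0,0,0,0,0,0,0,0,0,0,0])

```text
time_s: 19.5
eef_pos: [0.5738, 0.1608, 0.0008]
tcp_rot: [3.141, -0.002, 0.209]
contact_force: [5.1, 2.3, -0.5]
grip_width: 0.243
gripper_force: 59.2
```

```bash
python3 -c "
from hold import *
hrep()"
```

```text
t 19.5 H 1.18 S 0.26 z 0.76 mm yaw 12.00 F holder-x -5.5 lat 1.2 z -0.5 grip 0.2431036353554748 59.15536165237427
```

Call:
servo_tool(rows=[0,0,0,0,0,0,0,0,0,0,0,0,0,0,0,0,0,0,0,0], jaw=5)

```text
time_s: 20.12
eef_pos: [0.573, 0.1607, 0.0004]
tcp_rot: [-3.142, 0.0, 0.209]
contact_force: [1.0, 0.6, 0.0]
grip_width: 0.581
gripper_force: 0.0
```

```bash
python3 -c "
from hold import *
hrep()
st=r.state();p=r.capture('wrist');W=cloud(p,st);X=W.reshape(-1,3);X=X[~np.isnan(X[:,0])]
q=X[:,:2]-O;h=-q@d12;s=q@n12
for k in np.arange(-.051,.03,.006):
  mm=(h>=k)&(h<k+.003)&(abs(s)<.003)&(X[:,2]>.03)&(X[:,2]<.066)
  if mm.sum()>3: print(k.round(3),np.percentile(X[mm,2],[5,50,95]).round(4))
"
```

```text
t 20.12 H 1.99 S 0.29 z 0.37 mm yaw 11.99 F holder-x -1.1 lat 0.3 z 0.0 grip 0.5814005064964596 0.0
-0.051 [0.0568 0.0577 0.0587]
-0.045 [0.0492 0.0502 0.0511]
-0.039 [0.0511 0.0522 0.0535]
-0.033 [0.0512 0.0521 0.0529]
-0.027 [0.0511 0.0522 0.0535]
-0.021 [0.0578 0.0586 0.0594]
-0.015 [0.0591 0.0599 0.0609]
-0.009 [0.0572 0.0584 0.0591]
-0.003 [0.0576 0.0585 0.0593]
0.003 [0.0577 0.0583 0.0593]
0.009 [0.0576 0.0586 0.0602]
0.015 [0.0589 0.0598 0.0605]
0.021 [0.0575 0.0582 0.0589]
0.027 [0.052  0.0524 0.0536]
```

Call:
servo_tool(rows=[0,0,-0.5,0,0,0,-1.5,0,0,0,-3,0,0,0,-4,0,0,0,-4,0,0,0,0,0,0,0,0,0,0,0,0,0])

```text
time_s: 21.18
eef_pos: [0.5724, 0.1607, 0.1296]
tcp_rot: [3.142, 0.002, 0.209]
contact_force: [-0.4, -0.5, -0.0]
grip_width: 0.585
gripper_force: 0.0
```

```bash
python3 -c "
from hold import *
st=r.state();p=r.capture('wrist');W=cloud(p,st);X=W.reshape(-1,3);X=X[~np.isnan(X[:,0])];cv2.imwrite('pics/w9.png',p['image'])
q=X[:,:2]-O;h=-q@d12;s=q@n12
for k in np.arange(-.051,.05,.006):
  mm=(h>=k)&(h<k+.004)&(abs(s)<.014)&(X[:,2]>.035)&(X[:,2]<.066)
  if mm.sum()>3: print(k.round(3),s[mm].min().round(4),s[mm].max().round(4),np.median(X[mm&(abs(s)<.003),2]).round(4))
"
```

```text
-0.051 -0.0113 0.0114 0.0576
-0.045 -0.0051 0.0043 0.0501
-0.039 -0.0068 0.0061 0.0524
-0.033 -0.0069 0.0061 0.0522
-0.027 -0.0109 0.0099 0.0525
-0.021 -0.0109 0.0102 0.0585
-0.015 -0.011 0.0103 0.06
-0.009 -0.011 0.0104 0.0585
-0.003 -0.0112 0.0105 0.0585
0.003 -0.0112 0.0106 0.0586
0.009 -0.0113 0.0097 0.059
0.015 -0.0114 0.0098 0.0596
0.021 -0.0115 0.0099 0.0582
0.027 -0.0073 0.0066 0.0525
0.033 -0.0074 0.0056 0.0514
0.039 -0.0056 0.0038 0.05
0.045 -0.0056 0.0039 0.05
```

View pics/w9.png

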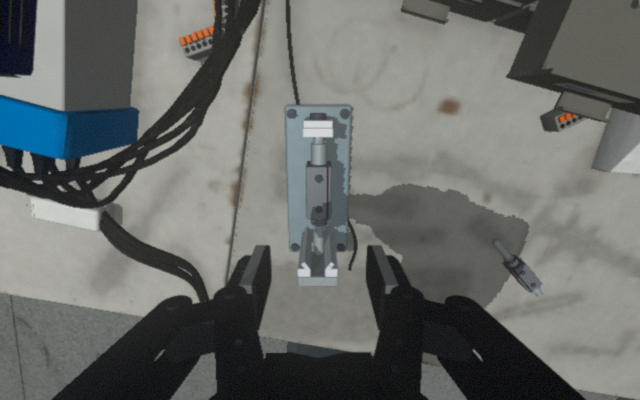

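The probe lies level between cup (318,128) and fork (318,265), within 1 mm of the axis, with its nose in the cup; the gripper is clear.

```bash
python3 -c "
from h import r
print(r.hand_in())"
```

```text
the job is handed in; nothing more can be done
None
```

The probe is seated in the holder and released: nose in the cup, plunger against the anvil, level, within about 1 mm of the axis. I handed the job in at about 21 s, but `r.hand_in()` returned no verdict.

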